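# Clear the setting block and hold the casting mold shut

### The arm

A 6-joint arm with a two-finger parallel gripper is mounted at the origin on the work surface. World frame = base frame: x ahead of the robot, y to its left, z up, the work surface at z = 0. Lengths are in m, angles in rad, forces in N, time in s.
With the tool pointing down it reaches from about 0.325 to 0.9 m from the base axis. Payload 6.1 kg.
Tool frame: the origin (TCP) lies at the very end of the fingers, on their centre line; the grasp point (between the pads) lies behind it (manip.pinch_z is the z of the grasp point in the tool frame, in m); z points along the fingers, y is the line along which they close (so a half turn about z gives the same grasp; the last joint's range is limited). The gripper opens to 85 mm and grips with 20 to 120 N. Pads are 22 mm wide; open, the fingers measure 114 mm over their backs; the gripper's body (76 mm by 85 mm) begins 54 mm behind the grasp point. The pads swing forward as they close: fully open they stand 13 mm farther back than shut.
Start: joints at [1.163, 0.22, 1.526, -0, 1.395, -0.126], TCP at [0.174, 0.6, 0.231] pointing down, gripper open.
Joint ranges: [-2.98, 2.98], [-0.91, 2.08], [0.09, 2.57], [-1.24, 4.39], [0.2, 2.65], [-2.68, 2.68]. Speed limits (rad/s): [2.57, 2.57, 3.01, 3.14, 3.14, 3.14].

### API

Orientations are given as a unit quaternion [x, y, z, w].
In Python, from station import manip, viewer, order gives the robot as it stands.
- The arm moves only by the tool carry_out, never from a script. Its argument "motion" is a list of rows, each an object of numbers: "x", "y", "z": the shift along the tool's x, y, z in cm; "yaw": the turn about the tool's z in rad. A call has 1 to 12 rows; each row shifts and turns the commanded pose from where the row before left it, along the tool's axes as they then stand; what a row does not reach is not made up. A row lasts 1/10 s, in which the tool goes at most 50 mm and 8.59 degrees, less where a joint would pass 70% of its speed; a pose out of reach is approached as far as the arm can. A call with a gripper value outside its range is refused whole. "gripper" is the closure, from 0 (fully open) to 1 (shut), set as the call begins (left out, the last holds). The fingers move at their own pace and stop on an object; "newtons" is the grip in N (left out, the last holds). Time passes only in rows, so rows that do not move let the fingers close. It gives the time, the measured TCP pose, the force, the opening and the grip force at its end, in the units of the state.
- manip.get_obs(): the state, without advancing time (a new reading comes with each control period).
- viewer.capture(name): name is "scene" or "top" or "wrist"; returns the picture (384x512x3 uint8, red, green, blue); there is no depth.
- viewer.calibration(name): a dict with "K" (3x3 intrinsics, pixels), "R" (3x3) and "t" (3): a world point X has camera coordinates R X + t; the wrist camera has in their place "tool_from_camera" (4x4, takes a point from camera to tool coordinates, whose origin is the TCP and whose axes are the flange's). Camera axes: x right, y down, z forward; pixel columns grow to the right and rows downward; lengths in m; the calibration is good to about 2 mm. A picture is of the moment at which its call begins: read the wrist's pose just before it. calibration takes no time and is no camera call.
- order.job_done(): hands the job in; it is judged then, once.
The state is a dict: "time": time; "joint_positions": joint angles; "qd": joint speeds; "joint_torque": joint torques, N m; "tool_pos": TCP position; "orientation": TCP orientation; "force": force on the tool from outside, world axes, zero at the start; "wrist_torque": the same for the moment, N m; "grip_width": finger opening in m; "gripper_force": force on a finger pad.
Only numpy, scipy, OpenCV 4.12 (cv2) and the standard library are available. Lean on these libraries where they do the work, as an engineer would, in place of code of your own. Each camera call takes 0.05 s, during which the arm holds its last target. There are 200 camera calls.

### The job

The blue-topped setting block is still standing in the pocket of the specimen mold: return it to its own blue-labelled slot in the rack, seated upright on the slot's floor, and let go of it. Then fit the blue upper mold half onto the lower half's two dowels (big hole on the big dowel, small on small) and press it down against the spring pins until the two faces meet, flush all round. Finish while still holding it pressed shut, without letting go, and leave everything else on the bench where it is.

Things in the scene. Friction and masses are not known exactly. Their poses are not given: they have to be found in the camera images.
- mold: lower mold half, fixed: aluminium block 140 (x) x 90 (y) x 40 mm high on a dark 170 x 110 x 6 mm foot plate. In mid top face a 33 x 33 mm pocket, its floor 22 mm above the bench. On its long axis two steel dowels, 12 mm thick at x = +48, 8 mm at x = -48 mm; two brass spring pins at y = +31 and -31 mm. Origin: centre of underside, on the bench; z up. Yaw within 0.3 rad
- mold_face (a point): centre of the lower half's top (parting) face, 40 mm above the bench, axes as mold
- dowel_big (a point): tip centre of the 12 mm dowel, which stands 16 mm above the top face; its last 6 mm taper to 7 mm thick
- dowel_small (a point): tip centre of the 8 mm dowel, also 16 mm above the face; its last 6 mm taper to 3 mm thick
- ejector0 (a joint): spring pin, brass, 12 mm thick, at mold y = +31 mm: 0 = up, standing 6 mm above the top face; 0.006 m = pressed flush. Pushes up with 3.5 N at 0, 7.7 N when flush; rises again when released
- ejector1 (a joint): spring pin, brass, 12 mm thick, at mold y = -31 mm: 0 = up, standing 6 mm above the top face; 0.006 m = pressed flush. Pushes up with 3.5 N at 0, 7.7 N when flush; rises again when released
- cover: loose upper mold half, about 0.45 kg: blue plate 130 (x) x 80 (y) x 20 mm with two through holes, 14 mm at x = +48 and 10 mm at x = -48 mm. On top a black grip rib 56 mm long (x), 20 mm wide (y), from 20 to 52 mm above the underside: grip it across y. Origin: centre of its flat underside (parting face); z up. Starts flat on the bench, that face down, yaw within 0.5 rad
- cover_face (a point): centre of the upper half's underside; when shut it coincides with mold_face
- cover_rib (a point): centre of the grip rib's top, 52 mm above the underside
- block_blue: setting block with blue grip: brass 30 x 30 x 34 mm foot with a blue 18 x 18 x 26 mm plastic grip on top (60 mm tall in all, 150 g). Origin: centre of its underside; z up. It starts standing in the mold's pocket, turned like the mold
- rack: grey base plate of the block rack, fixed, 200 (x) x 75 (y) x 8 mm; the three slots stand on it in a row along its x, 62 mm apart, in an order that changes. Origin: centre of underside
- slot_blue: white slot block 54 x 54 x 30 mm with blue stripes on its top edges and sides (along its +y and -y sides), fixed on the rack. A 35 x 35 mm hole, chamfered at the mouth, 22 mm deep. Origin: centre of its underside (8 mm above the bench); axes as the rack
- slot_blue_floor (a point): centre of the floor of the blue slot's hole, 16 mm above the bench; a seated block has its origin here and may sit turned by any quarter turn
- slot_yellow: the same slot block with yellow stripes; holds the yellow block
- slot_red: the same slot block with red stripes; empty, to be left empty
- block_yellow: setting block with yellow grip, same shape as the blue one, standing in the yellow slot; leave alone
- block_red: setting block with red grip, same shape, standing on the balance at the far side; leave alone
- amber_bottle: amber bottle 84 mm diameter, 150 mm tall, far side; leave alone
- beaker: glass beaker 76 mm diameter, 100 mm tall, far left; leave alone
- jar: clear jar with white cap, 60 mm diameter, 70 mm tall, far right; leave alone
- reagent: white bottle with red cap, 64 mm diameter, 130 mm tall, far left; leave alone
- spatula: spatula, 170 mm long, lying to the right of the rack; leave alone
Things that resemble listed ones, but are neither listed nor needed, are in the scene too. Leave any green look-alike of the block_blue alone.

How it is judged:
On the way, in this order (a step that is already met when the one before it is completed fails the run):
1. the blue block stands in the blue slot, released (horizontal distance between block_blue and slot_blue_floor below 0.005 m and z of block_blue in the frame of slot_blue_floor below 0.004 m and angle between block_blue's own z axis and vertical below 0.08 rad and contact force between block_blue and the fingers below 0.05 N and contact force between block_blue and the arm below 0.05 N), for 0.2 s.
2. the upper half sits on both dowels (horizontal distance between cover_face and mold_face below 0.003 m and angle between the x axis of cover and the x axis of mold, either way round below 0.04 rad and z of cover_face in the frame of mold_face between -0.004 and 0.009 m and angle between the z axis of cover and the z axis of mold, either way round below 0.05 rad), for 0.1 s.
At the end, for the whole second after the job is handed in: Blue block upright on the blue slot's floor (5 mm across, 4 mm in height, 0.08 rad), untouched. Upper half on the dowels (3 mm, 0.04 rad, parallel within 0.05 rad), faces within 2 mm, at rest, pressed shut by the robot (over 2 N of contact) and nothing else, through the last second (all of step 1 and all of step 2 and z of cover_face in the frame of mold_face below 0.002 m and contact force between any of the fingers, the arm and cover above 2 N and linear speed of cover below 0.01 m/s and contact force between each of block_blue, block_yellow, block_red, amber_bottle, beaker, jar, reagent, spatula and cover below 0.05 N); the arm keeps its last pose, push and grip.
It fails at once if a block, bottle or other thing that is no part of the job is moved (blocks 15 to 20 mm, vessels 30 mm, spatula 40 mm) (distance of block_yellow from where it was at the start of the episode above 0.015 m or distance of block_red from where it was at the start of the episode above 0.02 m or distance of any of amber_bottle, beaker, jar, reagent from where it was at the start of the episode above 0.03 m or distance of spatula from where it was at the start of the episode above 0.04 m).
It also fails if it takes over 67 s, if anything falls off the work surface, if the arm or the gripper's body presses on something with over 40 N, if the wrist force passes 120 N, or if a joint passes its speed limit or range.

## Working session

There is one attempt and no reset: what is moved stays moved. The work goes in short steps, Python scripts to look and compute and a tool call to move; the robot and the scene stay as the last step left them, time stands still between calls to the robot, and variables do not carry over. Pictures are saved under pics/ and viewed, at most 10 in all, crops included, and the job is handed in when it is done.

Besides the shell and the picture viewer there is one more tool, called after "Emit:" in YAML: its name, and indented under it one key for each argument. carry_out: Moves the arm, as the interface text tells. Its arguments: {"type":"object","properties":{"motion":{"type":"array","items":{"type":"object","properties":{"x":{"type":"number"},"y":{"type":"number"},"z":{"type":"number"},"yaw":{"type":"number"}}}},"gripper":{"type":"number"},"newtons":{"type":"number"}},"required":["motion"]}

```bash
mkdir -p pics; ls; python3 - <<'E'
from station import manip, viewer
import cv2,numpy as np
o=manip.get_obs();print(o['tool_pos'],o['orientation'],o['grip_width'],manip.pinch_z)
ims=[]
for n in['scene','top','wrist']:
    a=viewer.capture(n)[:,:,::-1].copy();cv2.imwrite(f'pics/{n}0.png',a);ims.append(a)
    c=viewer.calibration(n);print(n,{k:np.round(v,3).tolist() for k,v in c.items()})
cv2.imwrite('pics/top_b.png',cv2.resize(ims[1],(800,600)))
cv2.imwrite('pics/sw.png',cv2.resize(np.hstack([ims[0],ims[2]]),(800,300)))
E
```

```text
pics
[0.17354621 0.59979314 0.23021788] [ 1.40420816e-01  9.90091447e-01 -9.25469585e-04 -2.52248717e-04] 0.08533046545756345 -0.0187
scene {'K': [[464.813, 0.0, 259.324], [0.0, 464.813, 197.213], [0.0, 0.0, 1.0]], 'R': [[0.81, 0.586, 0.014], [0.437, -0.589, -0.68], [-0.39, 0.557, -0.733]], 't': [-0.519, -0.202, 1.812]}
top {'K': [[383.62, 0.0, 256.361], [0.0, 383.62, 192.187], [0.0, 0.0, 1.0]], 'R': [[0.001, -1.0, 0.016], [-0.983, -0.004, -0.182], [0.182, -0.016, -0.983]], 't': [0.021, 0.646, 1.204]}
wrist {'K': [[313.266, 0.0, 256.513], [0.0, 313.266, 192.654], [0.0, 0.0, 1.0]], 'tool_from_camera': [[0.001, -0.961, -0.275, 0.07], [1.0, 0.0, 0.002, -0.001], [-0.002, -0.275, 0.961, -0.143], [0.0, 0.0, 0.0, 1.0]]}
```

View pics/top_b.png

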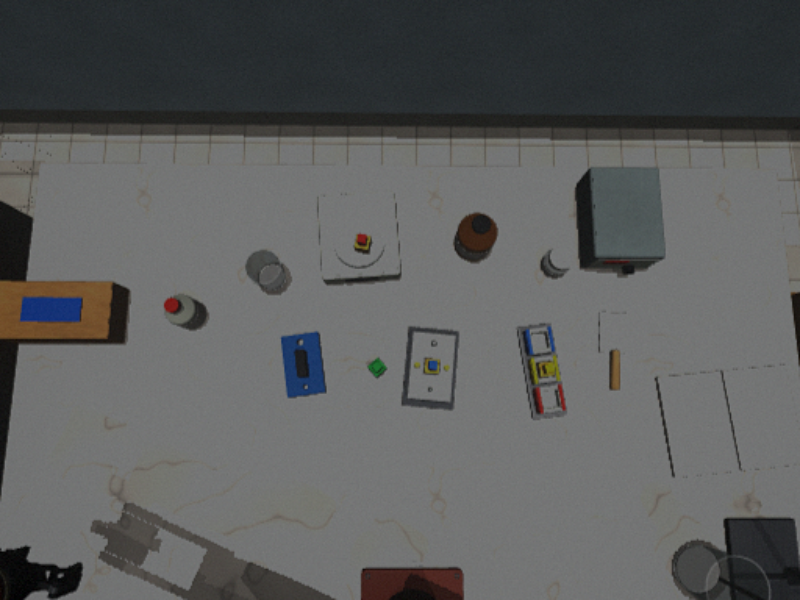

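View pics/sw.png

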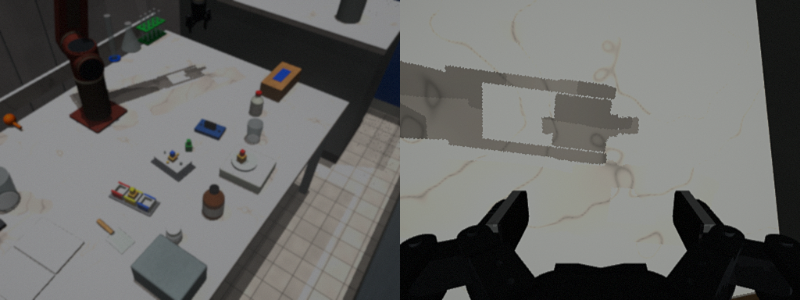

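The top view (800x600 scale) shows the blue cover at (303,364), the mold with the blue block at (431,367), and a green decoy at (377,368). The rack slots are blue (540,340), yellow (545,370) and red (550,400). The bigger dowel appears to be the one facing away from the base.

```bash
cat > h.py <<'E'
import numpy as np,cv2
from station import manip,viewer
from scipy.spatial.transform import Rotation as Ro
def cap(n):
    o=manip.get_obs(); im=viewer.capture(n)[:,:,::-1].copy(); c=viewer.calibration(n); K=np.array(c['K'])
    if n=='wrist':
        T=np.array(c['tool_from_camera']); R=Ro.from_quat(o['orientation']).as_matrix()
        Rw=R@T[:3,:3]; p=R@T[:3,3]+np.array(o['tool_pos'])
    else:
        Rw=np.array(c['R']).T; p=-Rw@np.array(c['t'])
    return im,(K,Rw,p)
def ray(cam,uv):
    K,R,p=cam; d=R@np.linalg.solve(K,[uv[0],uv[1],1.]); return p,d/np.linalg.norm(d)
def onz(cam,uv,z):
    p,d=ray(cam,uv); return p+d*(z-p[2])/d[2]
def tri(c1,u1,c2,u2):
    p,d=ray(c1,u1);q,e=ray(c2,u2); s=np.linalg.lstsq(np.c_[d,-e],q-p,rcond=None)[0]
    a,b=p+s[0]*d,q+s[1]*e; return (a+b)/2,np.linalg.norm(a-b)
def blobs(im,col,amin=15):
    h=cv2.cvtColor(im,cv2.COLOR_BGR2HSV)
    lo,hi={'blue':((100,120,50),(125,255,255)),'yellow':((20,120,80),(35,255,255)),'red':((0,150,80),(6,255,255))}[col]
    m=cv2.inRange(h,lo,hi); cs,_=cv2.findContours(m,cv2.RETR_EXTERNAL,cv2.CHAIN_APPROX_NONE)
    r=[]
    for c in cs:
        if cv2.contourArea(c)>=amin:
            r.append((cv2.minAreaRect(c),cv2.contourArea(c)))
    return r
def tool():
    o=manip.get_obs(); R=Ro.from_quat(o['orientation']).as_matrix()
    return np.array(o['tool_pos']),np.arctan2(R[1,0],R[0,0]),R
def move(x,y,z,yaw=None):
    """shift in cm in tool axes, then yaw; yaw = desired world angle of tool x axis mod pi"""
    p,a,R=tool(); d=R.T@(np.array([x,y,z])-p)*100
    t=None
    if yaw is not None: t=-((yaw-a+np.pi/2)%np.pi-np.pi/2)
    print('shift cm',np.round(d,2),'yaw turn',None if t is None else round(t,4),'cur ang',round(a,4))
E
python3 - <<'E'
from h import *
im,c=cap('top')
px=lambda x,y:(x/1.5625,y/1.5625)
for n,u,z in [('cover',(303,364),.05),('mold',(431,367),.08),('dbig',(434,343),.056),('dsm',(430,389),.056),('h1',(304,340),.02),('h2',(306,387),.02),('green',(377,366),.03),('slotb',(540,340),.038),('sy',(545,370),.07),('sr',(550,401),.038)]:
    print(n,np.round(onz(c,px(*u),z),3))
move(.5,0,.3,np.pi)
E
```

```text
cover [0.512 0.225 0.05 ]
mold [ 0.504 -0.039  0.08 ]
dbig [ 0.556 -0.048  0.056]
dsm [ 0.461 -0.039  0.056]
h1 [0.566 0.228 0.02 ]
h2 [0.466 0.221 0.02 ]
green [0.51  0.071 0.03 ]
slotb [ 0.565 -0.275  0.038]
sy [ 0.499 -0.274  0.07 ]
sr [ 0.437 -0.29   0.038]
shift cm [-48.03 -48.57  -6.89] yaw turn -0.2818 cur ang 2.8598
```

Emit:
carry_out:
  motion:
    - {"x": -3.7, "y": -3.2, "z": -0.3}
    - {"x": -3.7, "y": -3.2, "z": -0.3}
    - {"x": -3.7, "y": -3.2, "z": -0.3}
    - {"x": -3.7, "y": -3.2, "z": -0.3}
    - {"x": -3.7, "y": -3.2, "z": -0.3}
    - {"x": -3.7, "y": -3.2, "z": -0.3}
    - {"x": -3.7, "y": -3.2, "z": -0.3}
    - {"x": -3.7, "y": -3.2, "z": -0.3}
    - {"x": -3.7, "y": -3.2, "z": -0.3}
    - {"x": -3.7, "y": -3.2, "z": -0.3}
    - {"x": -3.7, "y": -3.2, "z": -0.3}
    - {"x": -3.7, "y": -3.2, "z": -0.3}

```text
invalid input at $.motion[0]: expected keys x, y, z, yaw
```

Emit:
carry_out:
  motion:
    - {"yaw": -0.14}
    - {"yaw": -0.14}
    - {}
    - {}

```text
invalid input at $.motion[0]: expected keys x, y, z, yaw
```

Emit:
carry_out:
  motion:
    - {"x": -3.7, "y": -3.2, "z": -0.3, "yaw": 0}
    - {"x": -3.7, "y": -3.2, "z": -0.3, "yaw": 0}
    - {"x": -3.7, "y": -3.2, "z": -0.3, "yaw": 0}
    - {"x": -3.7, "y": -3.2, "z": -0.3, "yaw": 0}
    - {"x": -3.7, "y": -3.2, "z": -0.3, "yaw": 0}
    - {"x": -3.7, "y": -3.2, "z": -0.3, "yaw": 0}
    - {"x": -3.7, "y": -3.2, "z": -0.3, "yaw": 0}
    - {"x": -3.7, "y": -3.2, "z": -0.3, "yaw": 0}
    - {"x": -3.7, "y": -3.2, "z": -0.3, "yaw": 0}
    - {"x": -3.7, "y": -3.2, "z": -0.3, "yaw": 0}
    - {"x": -3.7, "y": -3.2, "z": -0.3, "yaw": 0}
    - {"x": -3.7, "y": -3.2, "z": -0.3, "yaw": 0}

```text
time: 1.4
tool_pos: [0.4942, 0.1061, 0.2675]
orientation: [0.141, 0.99, 0.0, 0.0]
force: [0.7, 0.6, 0.7]
grip_width: 0.0854
gripper_force: 0.0
```

Emit:
carry_out:
  motion:
    - {"x": 0, "y": 0, "z": 0, "yaw": -0.14}
    - {"x": 0, "y": 0, "z": 0, "yaw": -0.14}
    - {"x": 0, "y": 0, "z": 0, "yaw": 0}
    - {"x": 0, "y": 0, "z": 0, "yaw": 0}

```text
time: 1.8
tool_pos: [0.4933, 0.1081, 0.2671]
orientation: [0.003, 1.0, 0.0, -0.0]
force: [-0.1, 0.1, -0.4]
grip_width: 0.0851
gripper_force: 0.0
```

```bash
python3 - <<'E'
from h import *
import pickle
im,c=cap('wrist'); o=manip.get_obs(); print(o['time'],np.abs(o['qd']).max()); print(tool()[:2]); pickle.dump((im,c),open('v1.pkl','wb'))
cv2.imwrite('pics/w1.png',cv2.resize(im,(800,600),interpolation=cv2.INTER_CUBIC))
move(.5,-.08,.2)
E
```

```text
1.85 0.012128953623152751
(array([0.4933216 , 0.10827008, 0.26720263]), np.float64(3.1369771000539775))
shift cm [ -0.76 -18.82   6.72] yaw turn None cur ang 3.137
```

View pics/w1.png

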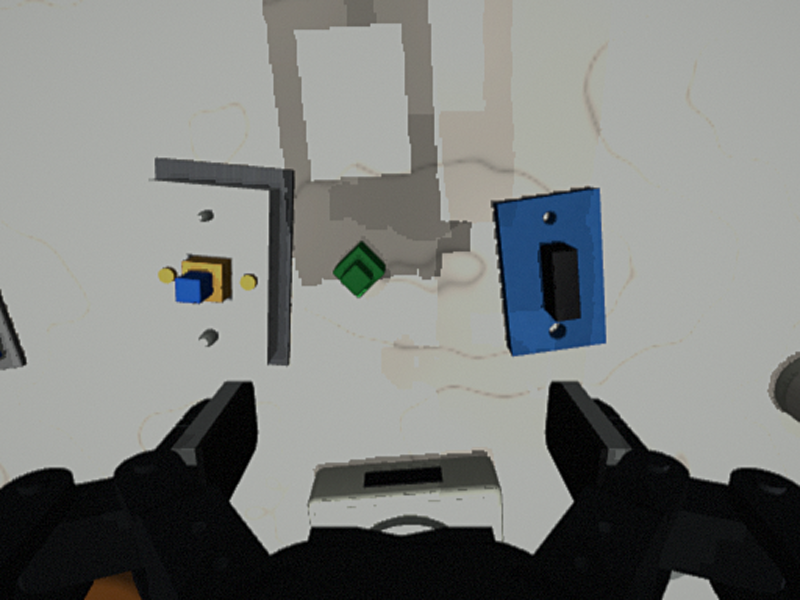

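The wrist view shows the mold on the left, with dowels at (206,215) and (209,337), pins at (167,275) and (249,282), and the blue grip at (195,288). The cover is on the right, with holes at (549,217) and (557,330). The big dowel and the big hole are both on the far side. I'll move over the mold and rack for a second view.

Emit:
carry_out:
  motion:
    - {"x": 0, "y": -4.7, "z": 0.5, "yaw": 0}
    - {"x": 0, "y": -4.7, "z": 0.5, "yaw": 0}
    - {"x": 0, "y": -4.7, "z": 0.5, "yaw": 0}
    - {"x": 0, "y": -4.7, "z": 0.5, "yaw": 0}
    - {"x": 0, "y": 0, "z": 0, "yaw": 0}
    - {"x": 0, "y": 0, "z": 0, "yaw": 0}

```text
time: 2.45
tool_pos: [0.493, -0.0803, 0.2471]
orientation: [0.003, 1.0, 0.0, -0.0]
force: [0.6, -0.3, -0.2]
grip_width: 0.0853
gripper_force: 0.0
```

```bash
python3 - <<'E'
from h import *
import pickle
im,c=cap('wrist'); print(tool()[:2]); pickle.dump((im,c),open('v2.pkl','wb'))
cv2.imwrite('pics/w2.png',cv2.resize(im,(800,600),interpolation=cv2.INTER_CUBIC))
for i in (1,2):
    im,c=pickle.load(open(f'v{i}.pkl','rb'))
    for col in('blue','yellow'):
        for r,a in blobs(im,col): print(i,col,np.round(r[0],1),np.round(np.array(r[0])*1.5625),np.round(r[1],1),round(r[2],1),a)
E
```

```text
(array([ 0.49313503, -0.07942221,  0.24732833]), np.float64(3.1381210847089585))
1 blue [122.  183.5] [191. 287.] [19. 20.] 90.0 265.5
1 blue [354.9 173.8] [555. 272.] [101.2  66. ] 84.5 6093.5
1 yellow [158.5 180. ] [248. 281.] [8. 9.] 90.0 58.5
1 yellow [106.5 176. ] [166. 275.] [8. 9.] 90.0 57.5
1 yellow [129.  179.5] [202. 280.] [25. 24.] 90.0 181.5
2 blue [ 78.8 228.9] [123. 358.] [43.3  5.4] 71.6 192.5
2 blue [121.7 221.9] [190. 347.] [37.6  1.6] 74.1 21.5
2 blue [116.6 223.5] [182. 349.] [43.5  6.1] 74.2 212.5
2 blue [295.3 189.7] [461. 296.] [16.9 16.9] 5.7 253.5
2 blue [495.  179.5] [773. 280.] [105.  32.] 90.0 2766.5
2 yellow [282.5 191.5] [441. 299.] [5. 7.] 0.0 18.0
2 yellow [318.5 183.5] [498. 287.] [9. 9.] 90.0 64.5
2 yellow [305.  180.9] [477. 283.] [16.6  7.7] 65.0 35.5
2 yellow [ 71.3 176.8] [111. 276.] [46.7 35.1] 73.3 908.0
2 yellow [102.1 173.7] [160. 271.] [48.6  6.2] 74.1 239.5
```

View pics/w2.png

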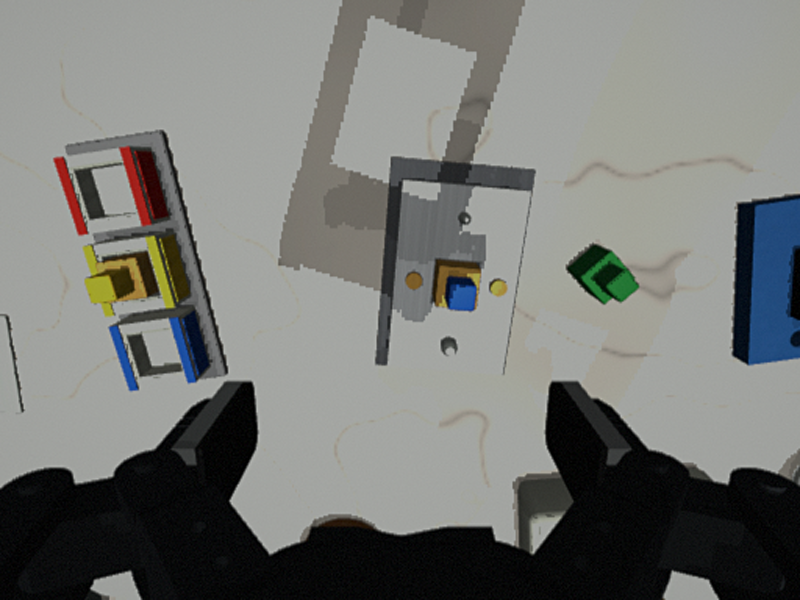

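The second view shows the blue slot at about (157,348) between its stripes, the pins at (414,281) and (498,287), the dowels at (464,218) and (449,346), and the blue grip at (461,293).

```bash
python3 - <<'E'
from h import *
import pickle
(i1,c1),(i2,c2)=[pickle.load(open(f'v{i}.pkl','rb')) for i in (1,2)]
s=1.5625
it,ct=cap('top')
for n,a,b in [('pin+',(158.5,180),(318.5,183.5)),('pin-',(106.5,176),(414/s,281/s)),('dsm',(205/s,215/s),(465/s,218/s)),('dbig',(209/s,337/s),(449/s,346/s)),('hole-',(549/s,217/s),None),('hole+',(557/s,330/s),(798/s,340/s)),('rib',None,None)]:
    if b: p,e=tri(c1,a,c2,b); print(n,np.round(p,4),round(e,4))
    elif a: print(n,np.round(onz(c1,a,.02),4))
for n,i,c in(('2',i2,c2),('t',it,ct)):
    for r,a in blobs(i,'blue',6):
        print(n,np.round(r[0],1),np.round(r[1],1),a,np.round(onz(c,r[0],.038),4), np.round(onz(c,r[0],.082),4))
crop=lambda i,x,y,w,h:cv2.resize(i[y:y+h,x:x+w],(400,300),interpolation=cv2.INTER_CUBIC)
cv2.imwrite('pics/c1.png',np.vstack([np.hstack([crop(i2,235,90,120,90*1),crop(i2,235,150,120,90)]),np.hstack([crop(i2,30,180,120,90),crop(it,310,190,80,60)])]))
E
```

```text
pin+ [ 0.5119 -0.0096  0.0442] 0.0002
pin- [ 0.5067 -0.0707  0.0456] 0.0004
dsm [ 0.4614 -0.0354  0.0473] 0.0005
dbig [ 0.5574 -0.0442  0.045 ] 0.0004
hole- [0.4669 0.2255 0.02  ]
hole+ [0.5626 0.2398 0.02  ] 0.0021
2 [ 78.8 228.9] [43.3  5.4] 192.5 [ 0.5685 -0.2953  0.038 ] [ 0.5503 -0.2685  0.082 ]
2 [121.7 221.9] [37.6  1.6] 21.5 [ 0.5598 -0.2424  0.038 ] [ 0.5427 -0.2222  0.082 ]
2 [116.6 223.5] [43.5  6.1] 212.5 [ 0.5617 -0.2488  0.038 ] [ 0.5444 -0.2278  0.082 ]
2 [295.3 189.7] [16.9 16.9] 253.5 [ 0.5208 -0.035   0.038 ] [ 0.5086 -0.0408  0.082 ]
2 [495.  179.5] [105.  32.] 2766.5 [0.5098 0.1959 0.038 ] [0.499  0.1614 0.082 ]
t [193.3 232.8] [39.1 24.1] 872.0 [0.5136 0.2283 0.038 ] [0.5102 0.2218 0.082 ]
t [ 32.  197.5] [15. 38.] 522.5 [0.6287 0.7644 0.038 ] [0.6213 0.7393 0.082 ]
```

View pics/c1.png

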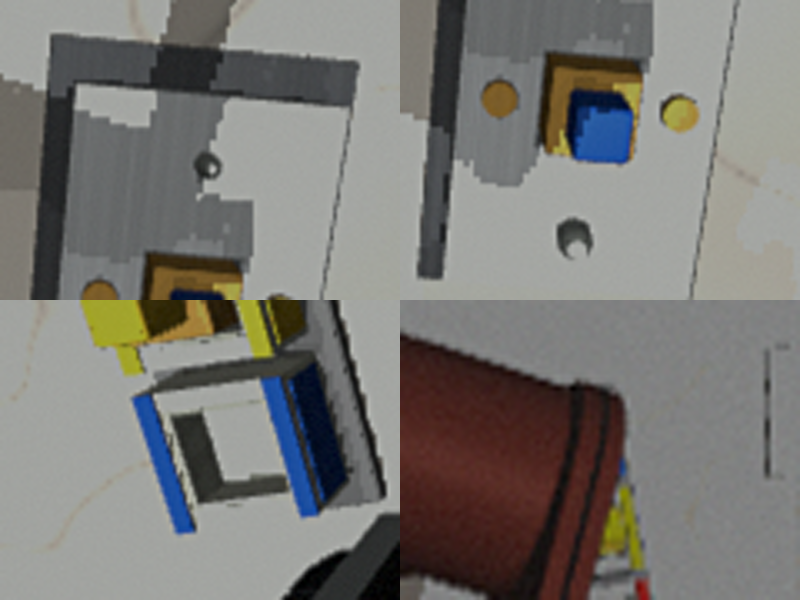

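```bash
python3 - <<'E'
from h import *
p,a,R=tool(); print(p,a)
t=np.pi-.089; tx=np.array([np.cos(t),np.sin(t),0]); ty=np.array([tx[1],-tx[0],0]); print(R[:,1])
d=np.array([.5093,-.0402,.059])-p; print(d@tx*100,d@ty*100,-d[2]*100, a-t)
E
```

```text
[ 0.49327002 -0.07886184  0.24745062] 3.139788113293899
[1.80444681e-03 9.99998270e-01 4.52138559e-04]
-1.2530174449492364 3.993360336075967 18.845061657878524 0.0871954597041058
```

Emit:
carry_out:
  motion:
    - {"x": 0, "y": 0, "z": 0, "yaw": 0.087}
    - {"x": -0.65, "y": 2.0, "z": 1.8, "yaw": 0}
    - {"x": -0.6, "y": 2.0, "z": 3.0, "yaw": 0}
    - {"x": 0, "y": 0, "z": 3.0, "yaw": 0}
    - {"x": 0, "y": 0, "z": 3.0, "yaw": 0}
    - {"x": 0, "y": 0, "z": 3.0, "yaw": 0}
    - {"x": 0, "y": 0, "z": 3.0, "yaw": 0}
    - {"x": 0, "y": 0, "z": 2.0, "yaw": 0}
    - {"x": 0, "y": 0, "z": 0, "yaw": 0}
    - {"x": 0, "y": 0, "z": 0, "yaw": 0}

```text
time: 3.55
tool_pos: [0.5094, -0.0399, 0.0597]
orientation: [0.043, 0.999, 0.0, -0.0]
force: [-0.2, -0.2, 0.7]
grip_width: 0.0854
gripper_force: 0.0
```

```bash
python3 - <<'E'
from h import *
for i in range(2):
    im,c=cap('wrist'); print(tool()[:2])
move(.5093,-.0402,.059,np.pi-.089)
cv2.imwrite('pics/w3.png',im)
E
```

```text
(array([ 0.51022385, -0.04041619,  0.06065356]), np.float64(3.054156729949834))
(array([ 0.51058223, -0.04077289,  0.06107493]), np.float64(3.053924032022105))
shift cm [0.13 0.05 0.21] yaw turn 0.0013 cur ang 3.0539
```

View pics/w3.png

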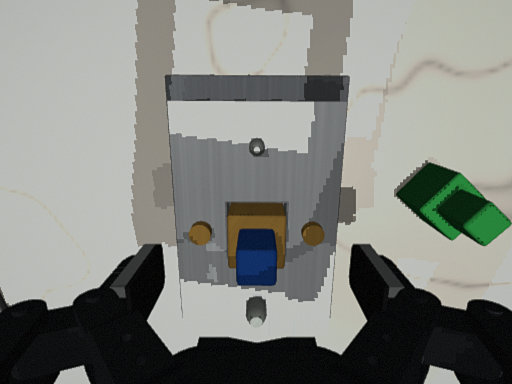

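The wrist view has the mold axis-aligned and centred, with the blue grip at (257,257) between the fingers. Closing.

Emit:
carry_out:
  motion:
    - {"x": 0, "y": 0, "z": 0.1, "yaw": 0}
    - {"x": 0, "y": 0, "z": 0, "yaw": 0}
    - {"x": 0, "y": 0, "z": 0, "yaw": 0}
    - {"x": 0, "y": 0, "z": 0, "yaw": 0}
    - {"x": 0, "y": 0, "z": 0, "yaw": 0}
    - {"x": 0, "y": 0, "z": 0, "yaw": 0}
    - {"x": 0, "y": 0, "z": 0, "yaw": 0}
    - {"x": 0, "y": 0, "z": 0, "yaw": 0}
  gripper: 1
  newtons: 40

```text
time: 4.45
tool_pos: [0.5093, -0.0414, 0.0585]
orientation: [0.044, 0.999, -0.0, 0.0]
force: [-0.6, -0.4, 2.8]
grip_width: 0.017
gripper_force: 44.0
```

Emit:
carry_out:
  motion:
    - {"x": 0, "y": 0, "z": -1, "yaw": 0}
    - {"x": 0, "y": 0, "z": -2, "yaw": 0}
    - {"x": 0, "y": 0, "z": -3, "yaw": 0}
    - {"x": 0, "y": 0, "z": -3, "yaw": 0}
    - {"x": 0, "y": 0, "z": -2, "yaw": 0}
    - {"x": 0, "y": 0, "z": 0, "yaw": -0.12}
    - {"x": 0, "y": 0, "z": 0, "yaw": -0.114}
    - {"x": 0, "y": 0, "z": 0, "yaw": 0}

```text
time: 5.25
tool_pos: [0.509, -0.0411, 0.1687]
orientation: [-0.073, 0.997, 0.0, 0.0]
force: [-0.2, 0.1, -1.8]
grip_width: 0.0169
gripper_force: 43.4
```

```bash
python3 - <<'E'
from h import *
print(tool()[:2]); move(.54,-.272,.17,np.pi+.145)
E
```

```text
(array([ 0.50897684, -0.04114058,  0.16866199]), np.float64(-2.9953889507821523))
shift cm [  0.29 -23.29  -0.14] yaw turn 0.0012 cur ang -2.9954
```

Emit:
carry_out:
  motion:
    - {"x": 0, "y": -3, "z": 0, "yaw": 0}
    - {"x": 0, "y": -5, "z": 0, "yaw": 0}
    - {"x": 0, "y": -5, "z": 0, "yaw": 0}
    - {"x": 0, "y": -5, "z": 0, "yaw": 0}
    - {"x": 0, "y": -3.2, "z": 0, "yaw": 0}
    - {"x": 0, "y": -2, "z": 0, "yaw": 0}
    - {"x": 0, "y": 0, "z": 0, "yaw": 0}
    - {"x": 0, "y": 0, "z": 0, "yaw": 0}
    - {"x": 0, "y": 0, "z": 0, "yaw": 0}

```text
time: 6.15
tool_pos: [0.5425, -0.2696, 0.1679]
orientation: [-0.072, 0.997, 0.001, -0.0]
force: [-0.4, 1.0, -1.7]
grip_width: 0.0173
gripper_force: 43.4
```

```bash
python3 - <<'E'
from h import *
import pickle
im,c=cap('wrist'); print(tool()[:2]); pickle.dump((im,c),open('v4.pkl','wb'))
cv2.imwrite('pics/w4.png',cv2.resize(im,(800,600),interpolation=cv2.INTER_CUBIC))
for r,a in blobs(im,'blue',8): print(np.round(r[0],1),np.round(r[1],1),r[2],a,np.round(onz(c,r[0],.038),4))
E
```

```text
(array([ 0.5426005 , -0.26948124,  0.16810601]), np.float64(-2.996070873711621))
[256.5 260.5] [55. 39.] 90.0 2057.0 [ 0.6183 -0.2585  0.038 ]
[277. 189.] [20.  8.] 90.0 144.0 [ 0.5447 -0.2505  0.038 ]
[224.  206.5] [55.  8.] 90.0 363.0 [ 0.5682 -0.296   0.038 ]
```

View pics/w4.png

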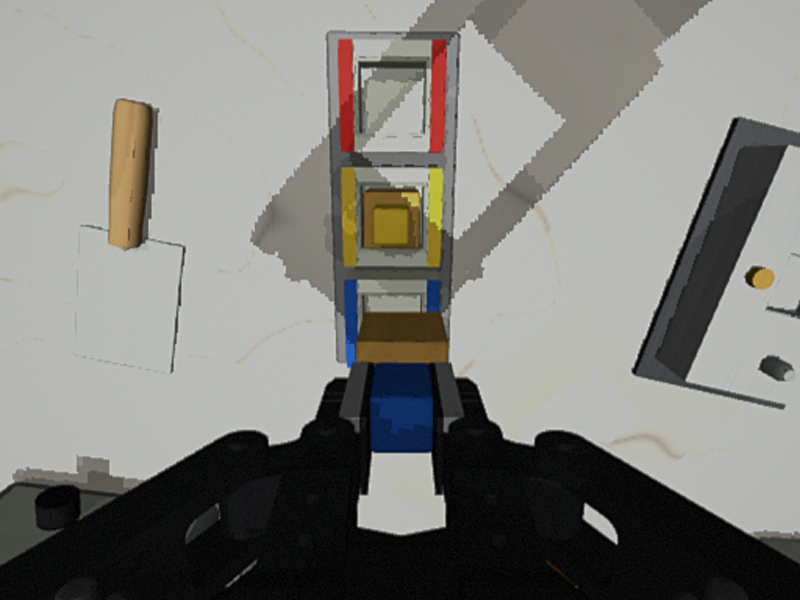

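The wrist view shows the rack aligned with the tool, and the held block's foot at rows 312–362, columns 358–446, just over the blue slot. The left stripe runs from (350,280) to (350,366).

```bash
python3 - <<'E'
from h import *
import pickle
i2,c2=pickle.load(open('v2.pkl','rb'));i4,c4=pickle.load(open('v4.pkl','rb'))
print('stripe',tri(c2,(78.8,228.9),c4,(224,206.5)))
p,a,R=tool()
for u in [(358,340),(446,340),(402,340)]:
    q=onz(c4,(u[0]/1.5625,u[1]/1.5625),p[2]-.003); print('foot edge in tool mm',(R.T@(q-p))*1000)
# near corners of blue slot outer edge row 279, red 
for v in [(352,281),(440,281),(346,37),(444,37)]: print(np.round(onz(c4,(v[0]/1.5625,v[1]/1.5625),.038),4))
move(.565,-.2724,.0545,np.pi+.145)
E
```

```text
stripe (array([ 0.56878388, -0.29602594,  0.0367866 ]), np.float64(0.0003770488968068855))
foot edge in tool mm [ 15.31839088 -14.05262627   2.99619292]
foot edge in tool mm [15.29005804 13.89519146  3.01689163]
foot edge in tool mm [15.30422864 -0.08284276  3.00653922]
[ 0.543  -0.2978  0.038 ]
[ 0.5357 -0.2478  0.038 ]
[ 0.4182 -0.3156  0.038 ]
[ 0.411  -0.2669  0.038 ]
shift cm [-2.18 -0.62 11.36] yaw turn 0.0005 cur ang -2.9961
```

Emit:
carry_out:
  motion:
    - {"x": -1.1, "y": -0.3, "z": 0, "yaw": 0}
    - {"x": -1.1, "y": -0.3, "z": 0, "yaw": 0}
    - {"x": 0, "y": 0, "z": 2, "yaw": 0}
    - {"x": 0, "y": 0, "z": 2.5, "yaw": 0}
    - {"x": 0, "y": 0, "z": 2, "yaw": 0}
    - {"x": 0, "y": 0, "z": 1, "yaw": 0}
    - {"x": 0, "y": 0, "z": 0.7, "yaw": 0}
    - {"x": 0, "y": 0, "z": 0.7, "yaw": 0}
    - {"x": 0, "y": 0, "z": 0.7, "yaw": 0}
    - {"x": 0, "y": 0, "z": 0, "yaw": 0}

```text
time: 7.2
tool_pos: [0.5651, -0.2734, 0.0717]
orientation: [-0.073, 0.997, 0.0, -0.0]
force: [-0.9, -0.6, -2.0]
grip_width: 0.0173
gripper_force: 43.5
```

```bash
python3 - <<'E'
from h import *
p,a,R=tool();print(p,a,manip.get_obs()['force'],manip.get_obs()['wrist_torque'])
move(.5655,-.272,.0535,np.pi+.145)
E
```

```text
[ 0.56513046 -0.27335619  0.07173047] -2.9964004775039776 [-0.93977557 -0.56628688 -1.96877634] [0.01462031 0.03008123 0.03605828]
shift cm [-0.06  0.13  1.82] yaw turn 0.0002 cur ang -2.9964
```

Emit:
carry_out:
  motion:
    - {"x": 0, "y": 0.1, "z": 0, "yaw": 0}
    - {"x": 0, "y": 0, "z": 0.5, "yaw": 0}
    - {"x": 0, "y": 0, "z": 0.5, "yaw": 0}
    - {"x": 0, "y": 0, "z": 0.4, "yaw": 0}
    - {"x": 0, "y": 0, "z": 0.3, "yaw": 0}
    - {"x": 0, "y": 0, "z": 0, "yaw": 0}
    - {"x": 0, "y": 0, "z": 0, "yaw": 0}

```text
time: 7.9
tool_pos: [0.5652, -0.2726, 0.0552]
orientation: [-0.073, 0.997, 0.0, -0.0]
force: [0.4, -0.9, -1.6]
grip_width: 0.0171
gripper_force: 43.5
```

Emit:
carry_out:
  motion:
    - {"x": 0, "y": 0, "z": 0.1, "yaw": 0}
    - {"x": 0, "y": 0, "z": 0.1, "yaw": 0}
    - {"x": 0, "y": 0, "z": 0, "yaw": 0}
    - {"x": 0, "y": 0, "z": 0, "yaw": 0}

```text
time: 8.3
tool_pos: [0.5652, -0.2726, 0.0534]
orientation: [-0.073, 0.997, -0.0, 0.0]
force: [0.4, -0.3, -1.3]
grip_width: 0.0172
gripper_force: 43.5
```

Emit:
carry_out:
  motion:
    - {"x": 0, "y": 0, "z": 0.05, "yaw": 0}
    - {"x": 0, "y": 0, "z": 0.05, "yaw": 0}
    - {"x": 0, "y": 0, "z": 0, "yaw": 0}
    - {"x": 0, "y": 0, "z": 0, "yaw": 0}

```text
time: 8.7
tool_pos: [0.5653, -0.2726, 0.0526]
orientation: [-0.073, 0.997, -0.0, 0.0]
force: [-1.0, 1.2, 0.2]
grip_width: 0.0169
gripper_force: 43.7
```

Emit:
carry_out:
  motion:
    - {"x": 0, "y": 0, "z": 0, "yaw": 0}
    - {"x": 0, "y": 0, "z": 0, "yaw": 0}
    - {"x": 0, "y": 0, "z": 0, "yaw": 0}
    - {"x": 0, "y": 0, "z": 0, "yaw": 0}
    - {"x": 0, "y": 0, "z": 0, "yaw": 0}
    - {"x": 0, "y": 0, "z": 0, "yaw": 0}
    - {"x": 0, "y": 0, "z": 0, "yaw": 0}
  gripper: 0

```text
time: 9.4
tool_pos: [0.5652, -0.2726, 0.0523]
orientation: [-0.073, 0.997, 0.0, -0.0]
force: [-0.1, 0.3, 0.4]
grip_width: 0.0852
gripper_force: 0.0
```

Emit:
carry_out:
  motion:
    - {"x": 0, "y": 0, "z": -2, "yaw": 0}
    - {"x": 0, "y": 0, "z": -3, "yaw": 0}
    - {"x": 0, "y": 0, "z": -4, "yaw": 0}
    - {"x": 0, "y": 0, "z": -4, "yaw": 0}
    - {"x": 0, "y": 0, "z": -2, "yaw": 0}
    - {"x": 0, "y": 0, "z": 0, "yaw": 0}
    - {"x": 0, "y": 0, "z": 0, "yaw": 0}

```text
time: 10.1
tool_pos: [0.5652, -0.2725, 0.2021]
orientation: [-0.073, 0.997, -0.0, 0.0]
force: [-0.1, -0.3, -0.3]
grip_width: 0.0855
gripper_force: 0.0
```

```bash
python3 - <<'E'
from h import *
import pickle
im,c=cap('wrist'); print(tool()[:2]); pickle.dump((im,c),open('v5.pkl','wb'))
cv2.imwrite('pics/w5.png',im)
for r,a in blobs(im,'blue',8): print(np.round(r[0],1),np.round(r[1],1),a,np.round(onz(c,r[0],.038),4),np.round(onz(c,r[0],.076),4))
move(.51,.20,.18,np.pi+.1)
E
```

```text
(array([ 0.56451314, -0.27212028,  0.20075141]), np.float64(-2.996421733181666))
[257. 183.] [18. 20.] 327.0 [ 0.5732 -0.271   0.038 ] [ 0.5637 -0.2725  0.076 ]
[281.1 175. ] [ 7.5 52.2] 338.5 [ 0.5615 -0.2482  0.038 ] [ 0.5534 -0.2525  0.076 ]
[233.5 175. ] [52.  7.] 341.5 [ 0.5684 -0.2955  0.038 ] [ 0.5595 -0.294   0.076 ]
shift cm [-1.44 47.5   2.14] yaw turn 0.0452 cur ang -2.9964
```

View pics/w5.png

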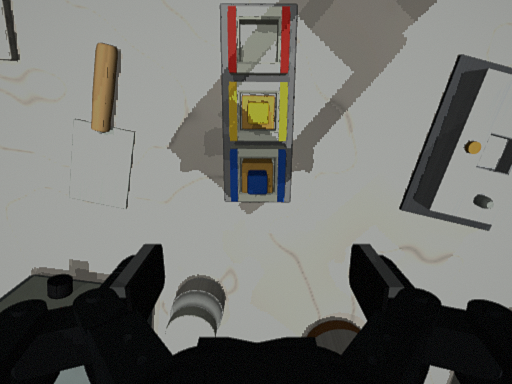

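The view shows the blue block seated in its slot at (257,180), just like the yellow one. On to the cover.

Emit:
carry_out:
  motion:
    - {"x": -0.1, "y": 3, "z": 0, "yaw": 0}
    - {"x": 0, "y": 4.7, "z": 0, "yaw": 0}
    - {"x": 0, "y": 4.7, "z": 0, "yaw": 0}
    - {"x": 0, "y": 4.7, "z": 0, "yaw": 0}
    - {"x": 0, "y": 4.7, "z": 0, "yaw": 0}
    - {"x": 0, "y": 4.7, "z": 0, "yaw": 0}
    - {"x": 0, "y": 4.7, "z": 0, "yaw": 0}
    - {"x": 0, "y": 4.7, "z": 0, "yaw": 0}
    - {"x": 0, "y": 4.7, "z": 0, "yaw": 0}
    - {"x": 0, "y": 3.5, "z": 0, "yaw": 0}
    - {"x": 0, "y": 0, "z": 0, "yaw": 0}
    - {"x": 0, "y": 0, "z": 0, "yaw": 0}

```text
time: 11.35
tool_pos: [0.5011, 0.1643, 0.2002]
orientation: [-0.074, 0.997, -0.0, -0.002]
force: [0.0, -0.6, 0.2]
grip_width: 0.0851
gripper_force: 0.0
```

Emit:
carry_out:
  motion:
    - {"x": 0, "y": 0, "z": 0, "yaw": 0}
    - {"x": 0, "y": 0, "z": 0, "yaw": 0}

```text
time: 11.55
tool_pos: [0.5024, 0.1627, 0.2016]
orientation: [-0.072, 0.997, -0.0, -0.001]
force: [-0.0, 0.1, 0.3]
grip_width: 0.0854
gripper_force: 0.0
```

```bash
python3 - <<'E'
from h import *
import pickle
im,c=cap('wrist'); print(tool()[:2]); pickle.dump((im,c),open('v6.pkl','wb'))
cv2.imwrite('pics/w6.png',cv2.resize(im,(800,600),interpolation=cv2.INTER_CUBIC))
E
```

```text
(array([0.50253959, 0.16267968, 0.20185826]), np.float64(-2.9983387922771727))
```

Emit:
carry_out:
  motion:
    - {"x": 0, "y": 4, "z": 0, "yaw": 0}
    - {"x": 0, "y": 4, "z": 0, "yaw": 0}
    - {"x": 0, "y": 0, "z": 0, "yaw": 0}
    - {"x": 0, "y": 0, "z": 0, "yaw": 0}
    - {"x": 0, "y": 0, "z": 0, "yaw": 0}

```text
time: 12.1
tool_pos: [0.4911, 0.242, 0.2022]
orientation: [-0.072, 0.997, -0.0, -0.0]
force: [-0.3, -0.7, 0.1]
grip_width: 0.0856
gripper_force: 0.0
```

```bash
python3 - <<'E'
from h import *
import pickle
im,c=cap('wrist'); print(tool()[:2]); pickle.dump((im,c),open('v7.pkl','wb'))
for n in (6,7):
    im,c=pickle.load(open(f'v{n}.pkl','rb'))
    h=cv2.cvtColor(im,cv2.COLOR_BGR2HSV); m=cv2.inRange(h,(100,120,50),(125,255,255))
    cs,hi=cv2.findContours(m,cv2.RETR_CCOMP,cv2.CHAIN_APPROX_NONE)
    for k,q in enumerate(cs):
        A=cv2.contourArea(q)
        if A>30:
            M=cv2.moments(q); u=(M['m10']/M['m00'],M['m01']/M['m00']); print(n,'outer' if hi[0][k][3]<0 else 'hole',np.round(u,1),A,np.round(cv2.minAreaRect(q)[1],1),round(cv2.minAreaRect(q)[2],1),np.round(onz(c,u,.02),4))
E
```

```text
(array([0.49114055, 0.24185278, 0.20218885]), np.float64(-2.9979399186306654))
6 outer [319.3 187.6] 8407.0 [ 77.2 118.1] 1.7 [0.51   0.2318 0.02  ]
6 hole [322.1 198.9] 1644.0 [27.6 73.4] 2.6 [0.5221 0.2373 0.02  ]
6 hole [321.1 146.9] 87.5 [10.6  9.9] 45.0 [0.467  0.2249 0.02  ]
7 outer [244.6 187.6] 8305.5 [115.  76.] 90.0 [0.5105 0.2317 0.02  ]
7 hole [244.1 198.5] 1419.0 [23. 73.] 0.0 [0.5228 0.2328 0.02  ]
7 hole [244.4 146.8] 140.5 [13.9 13. ] 26.6 [0.4672 0.2257 0.02  ]
```

View pics/w6.png

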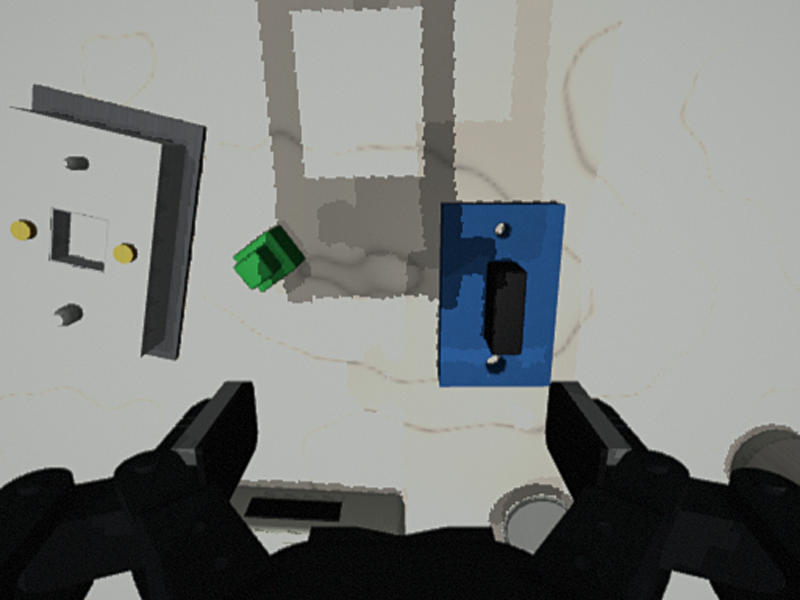

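The view shows the cover with its small hole at (501,230), the rib at (507,308) and the big hole partly hidden at (495,361). I'll fit its edges in both views.

```bash
python3 - <<'E'
from h import *
import pickle
V={n:pickle.load(open(f'v{n}.pkl','rb')) for n in(6,7)}
print('hole-',tri(V[6][1],(321.1,146.9),V[7][1],(244.4,146.8)))
D={}
for n in (6,7):
    im,c=V[n]; h=cv2.cvtColor(im,cv2.COLOR_BGR2HSV); m=cv2.inRange(h,(100,120,50),(125,255,255))
    cs,_=cv2.findContours(m,cv2.RETR_EXTERNAL,cv2.CHAIN_APPROX_NONE); q=max(cs,key=cv2.contourArea)
    ap=cv2.approxPolyDP(q,5,True)[:,0]; print(n,ap.tolist())
    full=np.zeros_like(m); cv2.drawContours(full,[q],-1,255,-1)
    rows=range(150,235,1); L=[];Rr=[]
    for r in rows:
        x=np.where(full[r])[0]; L.append(onz(c,(x.min()-.5,r),.02)); Rr.append(onz(c,(x.max()+.5,r),.02))
    for nm,P in(('L',np.array(L)),('R',np.array(Rr))):
        k=np.polyfit(P[:,0],P[:,1],1); print(n,nm,'yaw',round(np.arctan(k[0]),4),'y at x=.515',round(np.polyval(k,.515),4))
    cc=range(int(q[:,0,0].min())+10,int(q[:,0,0].max())-10)
    B=np.array([onz(c,(x,np.where(full[:,x])[0].max()+.5),.02) for x in cc]); print('far edge mean',B.mean(0), 'yaw',np.arctan(-np.polyfit(B[:,1],B[:,0],1)[0]))
    # rib: dark
    dk=cv2.bitwise_and(cv2.inRange(h,(0,0,0),(180,255,45)),full); 
    dk[:165]=0
    cs,_=cv2.findContours(dk,cv2.RETR_EXTERNAL,cv2.CHAIN_APPROX_NONE); g=max(cs,key=cv2.contourArea); print('rib px',cv2.boundingRect(g),cv2.approxPolyDP(g,2,True)[:,0].tolist())
    for r in range(215,242,3): print(r,''.join('#' if dk[r,x] else ('.' if m[r,x] else 'o') for x in range(q[:,0,0].min(),q[:,0,0].max()+1)))
E
```

```text
hole- (array([0.46735588, 0.22555107, 0.01762278]), np.float64(0.00036296368751481407))
6 [[360, 131], [284, 132], [282, 246], [351, 246]]
6 L yaw 0.1375 y at x=.515 0.1922
6 R yaw 0.1475 y at x=.515 0.2727
far edge mean [0.57777795 0.24686997 0.02      ] yaw 0.14345962670030993
rib px (310, 167, 27, 60) [[312, 167], [310, 216], [315, 226], [332, 226], [336, 174], [327, 167]]
215 o............................########################....................oooooooo
218 o.............................#######################....................oooooooo
221 o...............................#####################....................oooooooo
224 o................................####################....................oooooooo
227 ..................................ooooo.................................ooooooooo
230 ...............................ooooooo####..............................ooooooooo
233 ..............................############..............................ooooooooo
236 ...............................o#########...............................ooooooooo
239 .............................
[... 368 characters left out ...]
################...........................o
218 oooo.........................###################...........................oo
221 oooo.........................###################...........................oo
224 oooo.........................###################...........................oo
227 oooo................................ooooooo................................oo
230 oooo...............................#ooooooooo..............................oo
233 ooooo.............................############.............................oo
236 ooooo...............................########...............................oo
239 ooooo......................................................................oo
```

```bash
python3 - <<'E'
from h import *
import pickle
i7,c7=pickle.load(open('v7.pkl','rb')); print('rib far top',onz(c7,(244,226),.052), 'expect',[.5422,.2365])
i6,c6=pickle.load(open('v6.pkl','rb')); print('rib far tri',tri(c6,(323.5,226.5),c7,(244,226)))
cal=viewer.calibration('wrist');T=np.array(cal['tool_from_camera']);K=np.array(cal['K'])
a=np.pi-.088; R=np.array([[np.cos(a),np.sin(a),0],[np.sin(a),-np.cos(a),0],[0,0,-1]])
w=cv2.imread('pics/w3.png'); p=np.array([.5099,-.0403,.0603]); c3=(K,R@T[:3,:3],R@T[:3,3]+p)
def pins(im,c,nm):
    h=cv2.cvtColor(im,cv2.COLOR_BGR2HSV); m=cv2.inRange(h,(12,100,60),(35,255,255))
    for q in cv2.findContours(m,cv2.RETR_EXTERNAL,cv2.CHAIN_APPROX_NONE)[0]:
        A=cv2.contourArea(q)
        if A>30: M=cv2.moments(q);u=(M['m10']/M['m00'],M['m01']/M['m00']);print(nm,np.round(u,1),A,np.round(cv2.minAreaRect(q)[1],1),np.round(onz(c,u,.046),4))
pins(w,c3,'w3')
for n in(1,2,4,5,6): pins(*pickle.load(open(f'v{n}.pkl','rb')),n)
p,a,R=tool(); t=np.pi+.147; tx=np.array([np.cos(t),np.sin(t),0]); ty=np.array([tx[1],-tx[0],0])
d=np.array([.5145,.2324,.024])-p; print(p,a+2*np.pi-t,d@tx*100,d@ty*100,-d[2]*100)
E
```

```text
rib far top [0.54156249 0.23641283 0.052     ] expect [0.5422, 0.2365]
rib far tri (array([0.54197514, 0.23642932, 0.05094763]), np.float64(3.057328367416663e-05))
w3 [312.8 234.5] 336.5 [23.  20.8] [ 0.5115 -0.0101  0.046 ]
w3 [199.3 233.4] 355.0 [22. 21.] [ 0.5054 -0.0715  0.046 ]
w3 [256.  225.1] 2016.5 [64. 58.] [ 0.5033 -0.0404  0.046 ]
1 [ 71.2 377.8] 322.5 [13. 35.] [ 0.8066 -0.1629  0.046 ]
1 [158.4 180.3] 64.5 [9.2 8.5] [ 0.512  -0.0093  0.046 ]
1 [106.2 175.9] 64.0 [8.9 9.4] [ 0.5063 -0.0709  0.046 ]
1 [133.2 176.3] 269.0 [26. 26.] [ 0.5069 -0.0388  0.046 ]
2 [318.6 183.8] 69.5 [9.2 9.9] [ 0.5118 -0.0099  0.046 ]
2 [264.4 179.2] 71.5 [10.  9.] [ 0.5061 -0.0713  0.046 ]
2 [289.9 178.8] 256.0 [26.9 26.4] [ 0.5058 -0.0426  0.046 ]
2 [ 72.2 179.3] 972.0 [47.4 36.2] [ 0.505  -0.2882  0.046 ]
2 [107.5 171.8] 35.0 [42.4  1.9] [ 0.4966 -0.2473  0.046 ]
2 [102.2 173.7] 263.0 [48.9  6.6] [ 0.4987 -0.2535  0.046 ]
4 [256.9 216.2] 1674.0 [32. 58.] [ 0.5703 -0.2652  0.046 ]
4 [487.9 178. ] 130.5 [12. 14.] [ 0.5063 -0.0713  0.046 ]
4 [250.2 139.4] 1281.0 [37. 36.] [ 0.5033 -0.2807  0.046 ]
4 [278.1 138.8] 503.5 [ 9.1 63.2] [ 0.4994 -0.2576  0.046 ]
4 [222.8 138.2] 499.0 [63.  9.] [ 0.5056 -0.3036  0.046 ]
4 [ 81.3 109.8] 1863.0 [22.8 93.7] [ 0.4995 -0.4206  0.046 ]
5 [257.  173.2] 381.5 [30. 30.] [ 0.5614 -0.2728  0.046 ]
5 [474.1 147.4] 109.0 [11. 12.] [ 0.5064 -0.0712  0.046 ]
5 [257.8 111.7] 1018.0 [34. 32.] [ 0.5038 -0.2805  0.046 ]
5 [282.9 110.9] 413.0 [59.  8.] [ 0.4997 -0.2576  0.046 ]
5 [232.5 110.3] 411.5 [59.1  8.1] [ 0.506  -0.3038  0.046 ]
5 [102.5  86. ] 1517.5 [20.2 87.6] [ 0.502  -0.4228  0.046 ]
6 [ 78.6 162. ] 104.5 [12.7 10.6] [ 0.5121 -0.0094  0.046 ]
6 [ 13. 147.] 112.0 [12.7 11.3] [ 0.5065 -0.071   0.046 ]
[0.49114055 0.24185278 0.20218885] -0.003347265040872127 -2.172296050393238 -1.277231716398295 17.818885149150766
```

Emit:
carry_out:
  motion:
    - {"x": -1.1, "y": -0.64, "z": 2, "yaw": -0.003}
    - {"x": -1.07, "y": -0.64, "z": 3, "yaw": 0}
    - {"x": 0, "y": 0, "z": 3, "yaw": 0}
    - {"x": 0, "y": 0, "z": 3, "yaw": 0}
    - {"x": 0, "y": 0, "z": 3, "yaw": 0}
    - {"x": 0, "y": 0, "z": 2, "yaw": 0}
    - {"x": 0, "y": 0, "z": 1.2, "yaw": 0}
    - {"x": 0, "y": 0, "z": 0.5, "yaw": 0}
    - {"x": 0, "y": 0, "z": 0, "yaw": 0}
    - {"x": 0, "y": 0, "z": 0, "yaw": 0}
    - {"x": 0, "y": 0, "z": 0, "yaw": 0}

```text
time: 13.25
tool_pos: [0.5153, 0.2339, 0.0267]
orientation: [-0.074, 0.997, 0.0, 0.001]
force: [-0.2, 1.1, -0.1]
grip_width: 0.0856
gripper_force: 0.0
```

Emit:
carry_out:
  motion:
    - {"x": 0, "y": 0, "z": 0, "yaw": 0}
    - {"x": 0, "y": 0, "z": 0, "yaw": 0}
    - {"x": 0, "y": 0, "z": 0, "yaw": 0}
    - {"x": 0, "y": 0, "z": 0, "yaw": 0}
    - {"x": 0, "y": 0, "z": 0, "yaw": 0}
    - {"x": 0, "y": 0, "z": 0, "yaw": 0}
    - {"x": 0, "y": 0, "z": 0, "yaw": 0}
    - {"x": 0, "y": 0, "z": 0, "yaw": 0}
  gripper: 1
  newtons: 110

```text
time: 14.05
tool_pos: [0.5144, 0.2335, 0.0258]
orientation: [-0.074, 0.997, -0.0, 0.0]
force: [-1.2, -0.3, 4.8]
grip_width: 0.0177
gripper_force: 108.9
```

Emit:
carry_out:
  motion:
    - {"x": 0, "y": 0, "z": -0.5, "yaw": 0}
    - {"x": 0, "y": 0, "z": -2, "yaw": 0}
    - {"x": 0, "y": 0, "z": -3, "yaw": 0}
    - {"x": 0, "y": 0, "z": -4, "yaw": 0}
    - {"x": 0, "y": 0, "z": -3, "yaw": 0}
    - {"x": 0, "y": 0, "z": 0, "yaw": 0.12}
    - {"x": 0, "y": 0, "z": 0, "yaw": 0.118}
    - {"x": 0, "y": 0, "z": 0, "yaw": 0}
    - {"x": 0, "y": 0, "z": 0, "yaw": 0}
    - {"x": 0, "y": 0, "z": 0, "yaw": 0}

```text
time: 15.05
tool_pos: [0.5136, 0.2335, 0.1494]
orientation: [0.044, 0.999, -0.0, -0.001]
force: [0.4, 0.3, -4.9]
grip_width: 0.0182
gripper_force: 108.0
```

```bash
python3 - <<'E'
from h import *
print(tool()[:2],manip.get_obs()['grip_width'])
im,c=cap('wrist'); cv2.imwrite('pics/w8.png',im); import pickle; pickle.dump((im,c),open('v8.pkl','wb'))
p,a,R=tool()
h=cv2.cvtColor(im,cv2.COLOR_BGR2HSV); m=cv2.inRange(h,(100,120,40),(125,255,255))
cs,hi=cv2.findContours(m,cv2.RETR_CCOMP,cv2.CHAIN_APPROX_NONE)
for k,q in enumerate(cs):
    A=cv2.contourArea(q)
    if A>30:
        M=cv2.moments(q);u=(M['m10']/M['m00'],M['m01']/M['m00']); print(hi[0][k][3]<0,np.round(u,1),A,'tool mm at plate top',np.round((R.T@(onz(c,u,p[2]-.0055)-p))*1000,1))
        print(cv2.approxPolyDP(q,4,True)[:,0].tolist())
move(.5091,-.0404,.146,np.pi-.091)
E
```

```text
(array([0.5135843 , 0.23348435, 0.14940562]), np.float64(3.0540462030197277)) 0.018199512959749725
True [256.6 332.2] 714.5 tool mm at plate top [-54.6  -0.3   5.4]
[[227, 320], [227, 337], [262, 342], [286, 336], [287, 323], [279, 314], [276, 331], [237, 331], [234, 314]]
True [256.5 177.5] 19438.0 tool mm at plate top [35.  -0.4  5.5]
[[171, 116], [183, 281], [200, 267], [207, 246], [221, 241], [224, 231], [232, 231], [238, 194], [273, 193], [281, 231], [289, 231], [293, 241], [307, 247], [314, 269], [330, 283], [343, 116]]
False [256.5 148.3] 263.0 tool mm at plate top [49.2 -0.5  5.6]
[[246, 147], [259, 140], [267, 150], [255, 157]]
shift cm [ -1.95 -27.32   0.37] yaw turn 0.003 cur ang 3.0536
```

Emit:
carry_out:
  motion:
    - {"x": -0.2, "y": -2, "z": 0, "yaw": 0.003}
    - {"x": -0.3, "y": -4, "z": 0, "yaw": 0}
    - {"x": -0.3, "y": -4.6, "z": 0, "yaw": 0}
    - {"x": -0.3, "y": -4.6, "z": 0, "yaw": 0}
    - {"x": -0.3, "y": -4.6, "z": 0, "yaw": 0}
    - {"x": -0.3, "y": -4, "z": 0, "yaw": 0}
    - {"x": -0.34, "y": -2.45, "z": 0, "yaw": 0}
    - {"x": 0, "y": -1, "z": 0, "yaw": 0}
    - {"x": 0, "y": 0, "z": 3, "yaw": 0}
    - {"x": 0, "y": 0, "z": 2, "yaw": 0}
    - {"x": 0, "y": 0, "z": 0, "yaw": 0}
    - {"x": 0, "y": 0, "z": 0, "yaw": 0}

```text
time: 16.3
tool_pos: [0.509, -0.039, 0.1002]
orientation: [0.046, 0.999, 0.0, -0.001]
force: [0.4, 0.3, -5.8]
grip_width: 0.0181
gripper_force: 108.5
```

```bash
python3 - <<'E'
from h import *
P=[]
for k in range(4):
    im,c=cap('wrist'); p,a,R=tool(); P.append([*p,a])
print(np.round(P,4)); 
import pickle; pickle.dump((im,c),open('v9.pkl','wb'))
crop=cv2.resize(im[60:300,100:420],(800,600),interpolation=cv2.INTER_CUBIC); cv2.imwrite('pics/w9.png',crop)
move(.5099,-.0396,.0985,np.pi-.091)
E
```

```text
[[ 0.51   -0.0393  0.1012  3.0498]
 [ 0.5104 -0.0394  0.1017  3.0497]
 [ 0.5105 -0.0395  0.1019  3.0496]
 [ 0.5105 -0.0396  0.1018  3.0495]]
shift cm [ 0.06 -0.01  0.33] yaw turn -0.0011 cur ang 3.0495
```

View pics/w9.png

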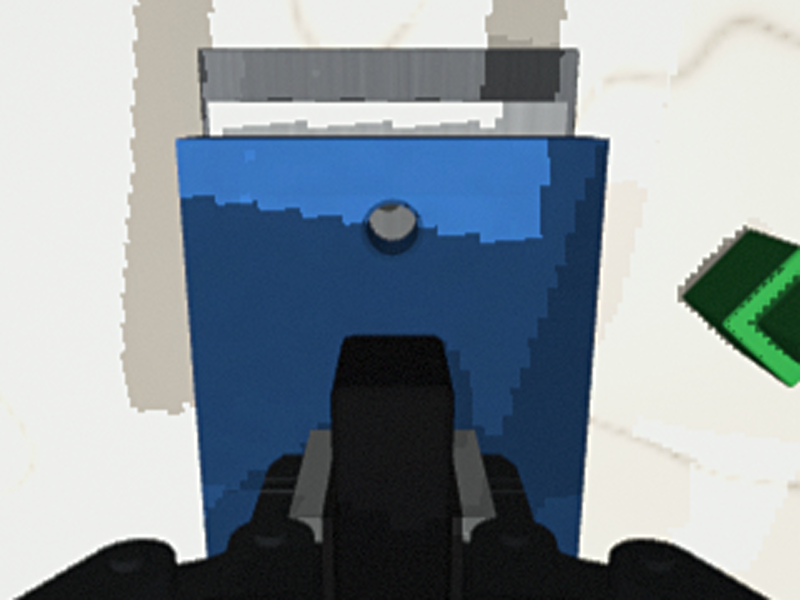

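The crop shows the cover edges at columns 177 and 608, the mold face edges at 207 and 575, and the small hole rim at (392,227). It is centred laterally. I'll check the lengthwise offset.

```bash
python3 - <<'E'
from h import *
import pickle
im,c=pickle.load(open('v9.pkl','rb')); p=np.array([.5104,-.0395,.1015]); p,a,R=tool()
f=lambda u,z:np.round(R.T@(onz(c,(100+u[0]*.4,60+u[1]*.4),z)-p)*1000,1)
print('hole',f((392,227),p[2]-.0058),'cover near edge top/bottom?',f((392,140),p[2]-.0058),f((392,136),p[2]-.0258))
print('mold near edge',f((390,100),.04),'foot edge',f((390,49),.006),'sides',f((207,120),.04),f((575,120),.04))
E
```

```text
hole [47.8 -0.2  5.7] cover near edge top/bottom? [63.9 -0.2  5.6] [63.9 -0.2 25.6]
mold near edge [71.5 -0.6 61.6] foot edge [85.8 -0.6 95.6] sides [ 66.6 -46.8  61.7] [66.7 46.1 61.6]
```

Emit:
carry_out:
  motion:
    - {"x": 0.14, "y": 0, "z": 0.4, "yaw": 0}
    - {"x": 0, "y": 0, "z": 0.8, "yaw": 0}
    - {"x": 0, "y": 0, "z": 0.5, "yaw": 0}
    - {"x": 0, "y": 0, "z": 0.3, "yaw": 0}
    - {"x": 0, "y": 0, "z": 0.3, "yaw": 0}
    - {"x": 0, "y": 0, "z": 0, "yaw": 0}
    - {"x": 0, "y": 0, "z": 0, "yaw": 0}
    - {"x": 0, "y": 0, "z": 0, "yaw": 0}

```text
time: 17.3
tool_pos: [0.508, -0.0395, 0.0775]
orientation: [0.046, 0.999, -0.0, 0.0]
force: [0.7, 0.1, -4.9]
grip_width: 0.0181
gripper_force: 108.7
```

Emit:
carry_out:
  motion:
    - {"x": 0, "y": 0, "z": 0.15, "yaw": 0}
    - {"x": 0, "y": 0, "z": 0.15, "yaw": 0}
    - {"x": 0, "y": 0, "z": 0.15, "yaw": 0}
    - {"x": 0, "y": 0, "z": 0, "yaw": 0}
    - {"x": 0, "y": 0, "z": 0, "yaw": 0}
    - {"x": 0, "y": 0, "z": 0, "yaw": 0}

```text
time: 17.9
tool_pos: [0.5081, -0.0397, 0.0728]
orientation: [0.046, 0.999, -0.0, 0.0]
force: [1.6, -1.5, -6.3]
grip_width: 0.0181
gripper_force: 108.6
```

Emit:
carry_out:
  motion:
    - {"x": 0, "y": 0, "z": 0.15, "yaw": 0}
    - {"x": 0, "y": 0, "z": 0.15, "yaw": 0}
    - {"x": 0, "y": 0, "z": 0, "yaw": 0}
    - {"x": 0, "y": 0, "z": 0, "yaw": 0}
    - {"x": 0, "y": 0, "z": 0, "yaw": 0}
    - {"x": 0, "y": 0, "z": 0, "yaw": 0}

```text
time: 18.5
tool_pos: [0.5083, -0.0396, 0.0703]
orientation: [0.046, 0.999, -0.0, 0.0]
force: [-0.9, -0.8, 3.3]
grip_width: 0.0183
gripper_force: 110.3
```

Emit:
carry_out:
  motion:
    - {"x": 0, "y": 0, "z": 0.15, "yaw": 0}
    - {"x": 0, "y": 0, "z": 0.15, "yaw": 0}
    - {"x": 0, "y": 0, "z": 0.1, "yaw": 0}
    - {"x": 0, "y": 0, "z": 0, "yaw": 0}
    - {"x": 0, "y": 0, "z": 0, "yaw": 0}
    - {"x": 0, "y": 0, "z": 0, "yaw": 0}
    - {"x": 0, "y": 0, "z": 0, "yaw": 0}

```text
time: 19.2
tool_pos: [0.5083, -0.0396, 0.0665]
orientation: [0.046, 0.999, -0.0, 0.0]
force: [-3.1, -0.9, 7.4]
grip_width: 0.0181
gripper_force: 110.7
```

Emit:
carry_out:
  motion:
    - {"x": 0, "y": 0, "z": 0.05, "yaw": 0}
    - {"x": 0, "y": 0, "z": 0.05, "yaw": 0}
    - {"x": 0, "y": 0, "z": 0, "yaw": 0}
    - {"x": 0, "y": 0, "z": 0, "yaw": 0}
    - {"x": 0, "y": 0, "z": 0, "yaw": 0}
    - {"x": 0, "y": 0, "z": 0, "yaw": 0}

```text
time: 19.8
tool_pos: [0.5083, -0.0396, 0.0658]
orientation: [0.046, 0.999, -0.0, 0.0]
force: [-4.2, -1.3, 10.4]
grip_width: 0.0186
gripper_force: 111.3
```

Emit:
carry_out:
  motion:
    - {"x": 0, "y": 0, "z": 0.05, "yaw": 0}
    - {"x": 0, "y": 0, "z": 0.05, "yaw": 0}
    - {"x": 0, "y": 0, "z": 0, "yaw": 0}
    - {"x": 0, "y": 0, "z": 0, "yaw": 0}
    - {"x": 0, "y": 0, "z": 0, "yaw": 0}
    - {"x": 0, "y": 0, "z": 0, "yaw": 0}

```text
time: 20.4
tool_pos: [0.5083, -0.0396, 0.0657]
orientation: [0.046, 0.999, -0.0, 0.0]
force: [-8.4, -0.7, 18.2]
grip_width: 0.0178
gripper_force: 112.5
```

Emit:
carry_out:
  motion:
    - {"x": 0.03, "y": 0, "z": 0.05, "yaw": 0}
    - {"x": 0, "y": 0, "z": 0.05, "yaw": 0}
    - {"x": 0, "y": 0, "z": 0, "yaw": 0}
    - {"x": 0, "y": 0, "z": 0, "yaw": 0}
    - {"x": 0, "y": 0, "z": 0, "yaw": 0}
    - {"x": 0, "y": 0, "z": 0, "yaw": 0}

```text
time: 21.0
tool_pos: [0.5083, -0.0396, 0.0657]
orientation: [0.046, 0.999, -0.0, 0.0]
force: [-11.1, 1.0, 25.4]
grip_width: 0.0183
gripper_force: 113.5
```

```bash
python3 - <<'E'
from h import *
im,c=cap('wrist'); o=manip.get_obs(); p,a,R=tool(); print(p,a,R[:,2],o['force'],o['wrist_torque'],o['grip_width'])
h=cv2.cvtColor(im,cv2.COLOR_BGR2HSV); m=cv2.inRange(h,(100,120,40),(125,255,255))
q=max(cv2.findContours(m,cv2.RETR_EXTERNAL,cv2.CHAIN_APPROX_NONE)[0],key=cv2.contourArea)
ap=cv2.approxPolyDP(q,4,True)[:,0]; print(ap.tolist())
f=lambda u,z:np.round(R.T@(onz(c,u,z)-p)*1000,1)
print([f(u,.06) for u in ((ap[ap[:,1]<135]).tolist())])
i2,c2=cap('scene'); cv2.imwrite('pics/s2.png',i2);cv2.imwrite('pics/w10.png',im)
for r,A in blobs(im,'blue',8): print(np.round(r[0],1),r[1],r[2],A)
E
```

```text
[ 0.50827391 -0.03965131  0.06572029] 3.049047131724937 [ 6.83195586e-04 -4.36198688e-04 -9.99999671e-01] [-1.17974620e+01  1.42575408e-02  2.67679723e+01] [ 0.11205308  1.85285673 -0.04194488] 0.018128783835425086
[[170, 116], [183, 281], [200, 267], [207, 246], [220, 241], [224, 231], [232, 231], [238, 194], [272, 193], [278, 199], [281, 231], [289, 231], [293, 241], [307, 247], [313, 267], [330, 282], [342, 115]]
[array([ 63.9, -40.3,   5.7]), array([64.4, 39.1,  5.7])]
[256.5 328.5] (27.0, 59.0) 90.0 696.5
[256.  198.5] (167.0, 172.0) 90.0 19472.0
```

```bash
python3 -c "
from station import order
print(order.job_done())"
```

```text
the job is handed in; nothing more can be done
None
```

I put the blue block back in its blue slot and let go of it. The cover is on both dowels and held pressed shut with about 25 N, its underside at about 40 mm, level with the mold face, and I handed the job in at about 21 s; no verdict came back.

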